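Feel for the cover release of the office printer

ROBOT

A 6-joint arm with a two-finger parallel gripper is mounted at the origin on the work surface. World frame = base frame: x ahead of the robot, y to its left, z up, the work surface at z = 0. Lengths are in mm, angles in rad, forces in N, time in s.
With the tool pointing down it reaches from about 425 to 950 mm from the base axis. Payload 3.5 kg.
Tool frame: the origin (TCP) lies midway between the tips of the shut fingers; the grasp point (between the pads) lies 19 mm behind it (env.grasp_offset is the distance from the TCP to the grasp point, in mm); z points along the fingers, y is the line along which they close (so a half turn about z gives the same grasp; the last joint's range is limited). The gripper opens to 85 mm and grips with 20 to 120 N. Pads are 22 mm wide; open, the fingers measure 114 mm over their backs; the gripper's body (76 mm by 85 mm) begins 54 mm behind the grasp point. The pads swing forward as they close: fully open they stand 13 mm farther back than shut.
Start: joints at [1.036, 0.286, 1.577, -0, 1.279, -0.15], TCP at [253.34, 625.639, 231.325] pointing down, gripper open.
Joint ranges: [-2.77, 2.77], [-0.9, 2.22], [0.21, 2.48], [-1.53, 4.67], [0.24, 2.81], [-2.84, 2.84]. Speed limits (rad/s): [2.79, 2.79, 3.14, 3.14, 3.14, 3.14].

INTERFACE

Orientations are given as a unit quaternion [x, y, z, w].
In Python, from workcell import env gives the robot as it stands.
- The arm moves only by the tool drive_tool, never from a script. Its argument "increments" is a list of rows, each an object with "rotation": the turn, a rotation vector about the tool's x, y, z in rad, a list of three; "dp": the shift along the tool's x, y, z in mm, a list of three; "fingers": the finger opening in mm, from 0 to 85.4. In form: [{"rotation": [rx, ry, rz], "dp": [dx, dy, dz], "fingers": fingers}, ...]. A call has 1 to 5 rows; each row shifts and turns the commanded pose from where the row before left it, along the tool's axes as they then stand; what a row does not reach is not made up. A row lasts 1/10 s, in which the tool goes at most 50 mm and 8.59 degrees, less where a joint would pass 70% of its speed; a pose out of reach is approached as far as the arm can. A call is refused whole if a number of a shift passes 50 or a number of a turn 0.15, either way. A call with a gripper value outside its range is refused whole. The fingers move at their own pace and stop on an object; "squeeze" is the grip in N (left out, the last holds). Time passes only in rows, so rows that do not move let the fingers close. It gives the time, the measured TCP pose, the force, the opening and the grip force at its end, in the units of the state.
- env.get_obs(): the state, without advancing time (a new reading comes with each control period).
- env.grab_frame(name): name is "scene" or "top"; returns the picture (400x640x3 uint8, red, green, blue); there is no depth.
- env.get_calibration(name): a dict with "mtx" (3x3 intrinsics, pixels), "k1" (the pictures are not rectified: a ray, as slopes to the right and down, at radius r is drawn at 1 + k1 r^2 times it, then the intrinsics apply), "R" (3x3) and "t" (3): a world point X has camera coordinates R X + t. Camera axes: x right, y down, z forward; pixel columns grow to the right and rows downward; lengths in mm; the calibration is good to about 2 mm. A picture is of the moment at which its call begins. get_calibration takes no time and is no camera call.
- env.finish_job(): hands the job in; it is judged then, once.
The state is a dict: "t": time; "joints": joint angles; "dq": joint speeds; "joint_torque": joint torques, N m; "tcp_pos": TCP position; "tcp_rot": TCP orientation; "contact_force": force on the tool from outside, world axes, zero at the start; "wrist_torque": the same for the moment, N m; "width": finger opening in mm; "gripper_force": force on a finger pad.
Only numpy, scipy, OpenCV 4.12 (cv2) and the standard library are available. Lean on these libraries where they do the work, as an engineer would, in place of code of your own. Each camera call takes 0.05 s, during which the arm holds its last target. There are 200 camera calls.

TASK

The office printer needs a new ribbon, so unlatch its top cover: with a fingertip on the black strip along the printer's front edge, feel gently along the strip until the fingertip comes to the release groove, then press down the sprung catch inside the groove so that the cover pops up by itself, and take the hand clear. Do not grip, pry or lift the cover, and leave everything else on the desk where it is.

Things in the scene. Friction and masses are not known exactly. Their poses are not given: they have to be found in the camera images.
- printer: Desktop impact printer, off-white shell, fixed: 300 deep (its x), 500 wide (y), 132 high (146 at the rear ridge). Origin: centre of underside; front faces its own -x, z up. On top along its front runs a black strip, x -150 to -106, y -128 to +128, top 130 above the desk, rigid; it ends at two white front corners 2 mm higher. Behind it, level with it, lies the cover, x -104 to +66.
- edge_left (a point): Left (+y) end of the black strip, on its top face 14 mm behind the front face; axes as the printer's. The release groove is somewhere along the strip, different in every machine, its middle 73 to 183 mm from this end: a notch 52 mm wide along y, open above and to the front, running back 30 mm from the front face to a wall; strip and groove are equally black.
- edge_right (a point): Right (-y) end of the black strip, on its top face 14 mm behind the front face; 256 mm from edge_left. At least 47 mm of solid strip lie between the groove and either end.
- catch (a joint): Angle (rad) of the catch in the groove: 0 at rest, 0.28 at its stop. A black finger plate 44 mm wide with a rib along y, 16 mm behind the printer's front face; rib top 16 mm below the strip's top, plate 20. Rib pressed straight down: frees the cover at about 0.15 (4 mm down, about 4 N), stops at 0.28 (7.5 mm, about 5.5 N); springs back when released.
- cover (a joint): Angle of the top cover, rad: 0 shut and latched; once the catch lets go its spring raises it in about half a second to 0.18, where it stays, its front rim 31 mm up. Pressed down it rests on its stop.
- cover_front (a point): Middle of the cover's front rim, on its top face; level with the strip's top while shut.
- stapler: Bystander, not to be disturbed: desk stapler, 135 x 34 x 50 mm. Origin: centre of its underside.
- calculator: Bystander, not to be disturbed: pocket calculator, lying flat, 150 x 100 x 18 mm. Origin: centre of its underside.
- mug: Bystander, not to be disturbed: white mug, 82 across, 95 high mm. Origin: centre of its underside.
- tape_dispenser: Bystander, not to be disturbed: black tape dispenser, 150 x 60 x 75 mm. Origin: centre of its underside.
- ribbon_cartridge: Bystander, not to be disturbed: spare ribbon cartridge, flat black bar (26 high with its knob), 55 x 290 x 14 mm. Origin: centre of its underside.
- hole_punch: Bystander, not to be disturbed: steel hole punch, 110 x 100 x 70 mm. Origin: centre of its underside.
- note_pad: Bystander, not to be disturbed: small block of notes, lying on the printer's left-hand side shell, 76 x 50 x 12 mm. Origin: centre of its underside.
- marker: Bystander, not to be disturbed: white marker pen, 125 x 20 x 16 mm. Origin: centre of its underside.

How it is judged (in metres and radians):
On the way, in this order (a step that is already met when the one before it is completed fails the run):
1. a fingertip rests on the black front strip beside the groove, the catch not yet pressed ((contact force between the fingers and strip_c0 above 0.3 N or contact force between the fingers and strip_c1 above 0.3 N) and value of joint catch below 0.05 rad and value of joint cover below 0.03 rad), for 0.2 s.
2. the catch in the groove is pressed down by the fingers (value of joint catch above 0.12 rad and contact force between the fingers and catch above 0.5 N), for 0.05 s.
At the end, for the whole second after the job is handed in: The cover has popped up (more than 0.14 rad of its 0.18), the catch has sprung back (below 0.05 rad), and every loose thing on the desk and printer is within 30 mm of where it started (value of joint cover above 0.14 rad and value of joint catch below 0.05 rad and distance of each of stapler, calculator, mug, tape_dispenser, ribbon_cartridge, hole_punch, note_pad, marker from where it was at the start of the episode below 0.03 m); the robot touches nothing.
It fails at once if the cover is gripped, pried or lifted with the fingers (more than 10 N on it while it is not shut) (contact force between the fingers and cover above 10 N and value of joint cover above 0.02 rad).
It fails at once if the fingers push on the printer with more than 80 N (contact force between the fingers and printer above 80 N).
It fails at once if a bystander is lifted, carried or knocked more than 40 mm away (distance of any of stapler, calculator, mug, tape_dispenser, ribbon_cartridge, hole_punch, note_pad, marker from where it was at the start of the episode above 0.04 m).
It also fails if it takes over 61 s, if anything falls off the work surface, if the arm or the gripper's body presses on something with over 40 N, if the wrist force passes 120 N, or if a joint passes its speed limit or range.

## Working session

There is one attempt and no reset: what is moved stays moved. The work goes in short steps, Python scripts to look and compute and a tool call to move; the robot and the scene stay as the last step left them, time stands still between calls to the robot, and variables do not carry over. Pictures are saved under pics/ and viewed, at most 10 in all, crops included, and the job is handed in when it is done.

Besides the shell and the picture viewer there is one more tool, called after "Call:" as name([rows], argument=value, ...), one row to a line, values as JSON. drive_tool: Moves the arm, as the interface text tells. Its arguments: {"type":"object","properties":{"increments":{"type":"array"},"squeeze":{"type":"number"}},"required":["increments"]}

```bash
mkdir -p pics; cat > h.py <<'E'
import numpy as np,cv2
from workcell import env
def ray(n,u,v):
    c=env.get_calibration(n);K=np.array(c["mtx"]);R=np.array(c["R"]);t=np.array(c["t"])
    d=np.linalg.inv(K)@[u,v,1];s=d[:2].copy()
    for _ in range(30): s=d[:2]/(1+c["k1"]*(s@s))
    return -R.T@t, R.T@np.r_[s,1]
def on(n,u,v,z):
    o,d=ray(n,u,v);return o+d*(z-o[2])/d[2]
def proj(n,X):
    c=env.get_calibration(n);p=np.array(c["R"])@X+np.array(c["t"]);s=p[:2]/p[2];s=s*(1+c["k1"]*(s@s))
    return (np.array(c["mtx"])@np.r_[s,1])[:2]
E
python3 - <<'E'
from h import *
for n in("scene","top"):
    f=env.grab_frame(n);cv2.imwrite(f"pics/{n}0.png",f[:,:,::-1]);print(n,ray(n,320,200))
o=env.get_obs();print(o["tcp_pos"],o["tcp_rot"],o["contact_force"],o["width"],o["t"])
E
```

```text
scene (array([922.58272056, 531.23261593, 876.99049353]), array([-0.39098194, -0.54401518, -0.7428952 ]))
top (array([ 371.44009488,  -10.48669762, 1246.56129818]), array([ 1.82436405e-01, -6.40143116e-04, -9.83223394e-01]))
[253.01936476 625.13735447 230.05725929] [ 1.91198077e-01  9.81550866e-01 -1.02593159e-03 -3.74190269e-04] [ 0.25700274 -0.08602622  0.09569219] 85.41584343844872 0.1
```

View pics/scene0.png

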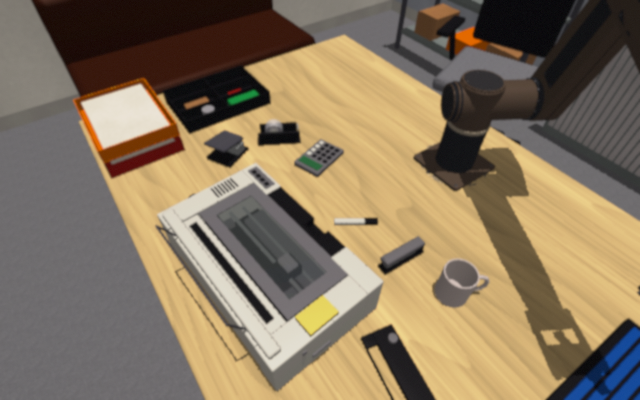

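View pics/top0.png

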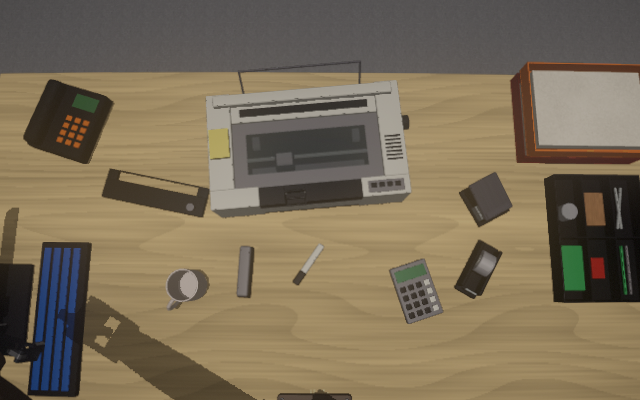

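The top view shows the printer with its front facing the robot. The black strip runs from about (260,195) to (363,188), with a faint texture near (295,196). I'll zoom in on it.

```bash
python3 - <<'E'
from h import *
f=np.mean([env.grab_frame("top").astype(float) for _ in range(6)],0)[:,:,::-1]
g=np.mean([env.grab_frame("scene").astype(float) for _ in range(6)],0)[:,:,::-1]
np.save("top.npy",f);np.save("scene.npy",g)
a=cv2.resize(np.clip(f[170:222,200:420]*2.0,0,255).astype(np.uint8),None,fx=3.6,fy=3.6,interpolation=cv2.INTER_CUBIC)
b=cv2.resize(np.clip(g[170:310,250:400]*2.0,0,255).astype(np.uint8),None,fx=2.7,fy=2.7,interpolation=cv2.INTER_CUBIC)
w=np.zeros((a.shape[0]+b.shape[0],800,3),np.uint8);w[:a.shape[0],:a.shape[1]]=a;w[a.shape[0]:,:b.shape[1]]=b
cv2.imwrite("pics/z1.png",w);print(a.shape,b.shape)
E
```

```text
(187, 792, 3) (378, 405, 3)
```

View pics/z1.png

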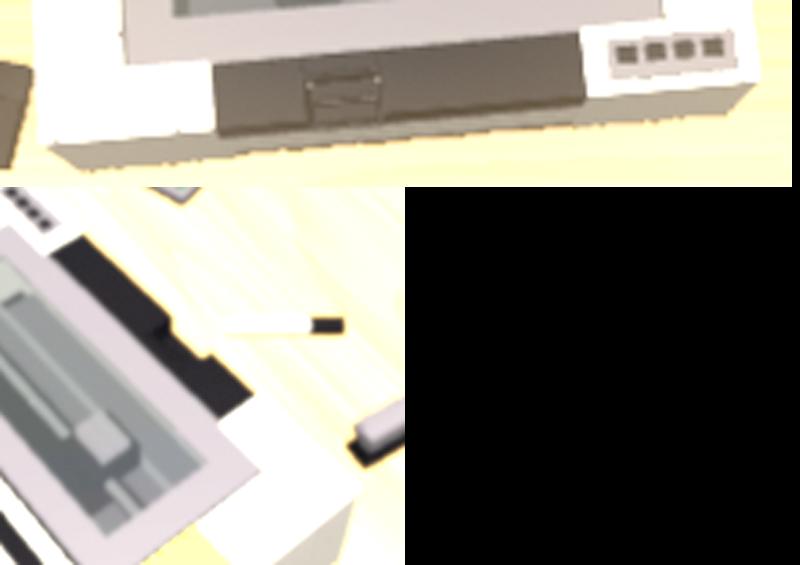

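The enhanced crops show the groove clearly. In the top crop it spans x 307–381, inside a strip running from 216 to 583. The strip's front corners are at crop (219,134) and (585,98), and its rear corners at (213,66) and (581,33).

```bash
python3 - <<'E'
from h import *
P=lambda x,y,z=130:on("top",(x+.5)/3.6-.5+200,(y+.5)/3.6-.5+170,z)
S=lambda x,y,z=130:on("scene",(x+.5)/2.7-.5+250,(y-187+.5)/2.7-.5+170,z)
for k,p in dict(FL=(219,130),FR=(585,98),RL=(213,66),RR=(581,33),GbL=(307,72),GbR=(380,67),GfL=(309,122),GfR=(381,116)).items(): print(k,P(*p).round(1))
for k,p in dict(FL=(252,394),RL=(219,418),RR=(52,257),FR=(84,237),GfL=(212,357),GfR=(168,322)).items(): print("s",k,S(*p).round(1))
o=env.get_obs();print(o["t"])
E
```

```text
FL [563.4 135.6 130. ]
FR [ 587.1 -115.4  130. ]
RL [608.1 141.  130. ]
RR [ 632.9 -113.2  130. ]
GbL [604.3  76.  130. ]
GbR [608.1  25.7 130. ]
GfL [569.3  73.9 130. ]
GfR [573.7  24.6 130. ]
s FL [568.5 134.9 130. ]
s RL [606.9 139.1 130. ]
s RR [ 631.6 -103.8  130. ]
s FR [ 591.9 -109.5  130. ]
s GfL [573.8  82.6 130. ]
s GfR [583.8  27.  130. ]
0.7
```

Call:
drive_tool([
  {"rotation":[0,0,-0.12],"dp":[0,0,0],"fingers":0},
  {"rotation":[0,0,-0.12],"dp":[0,0,0],"fingers":0},
  {"rotation":[0,0,-0.12],"dp":[0,0,0],"fingers":0},
  {"rotation":[0,0,-0.12],"dp":[0,0,0],"fingers":0},
  {"rotation":[0,0,0],"dp":[0,0,0],"fingers":0},
], squeeze=30)

```text
t: 1.2
tcp_pos: [253.4, 625.7, 231.4]
tcp_rot: [-0.047, 0.999, 0.0, 0.0]
contact_force: [0.3, 0.7, -0.5]
width: 12.4
gripper_force: 0.0
```

```bash
cat >> h.py <<'E'
from scipy.spatial.transform import Rotation as Ro
yaw=0.096;C=np.array([573.0,51.0,130.])  # groove middle at the front face
px=np.array([np.cos(yaw),np.sin(yaw),0]);py=np.array([-px[1],px[0],0])
def st(goal=None):
    o=env.get_obs();R=Ro.from_quat(o["tcp_rot"]);p=np.array(o["tcp_pos"])
    d=p-C;print("t",round(o["t"],2),"pos",p.round(1),"printer[x,y,z]",round(d@px,1),round(d@py,1),round(d[2],1),"F",np.round(o["contact_force"],2),"w",round(o["width"],1))
    print("toolx",R.apply([1,0,0]).round(3),"toolz",R.apply([0,0,1]).round(3))
    if goal is not None:
        g=C+goal[0]*px+goal[1]*py+[0,0,goal[2]];print("dtool",R.inv().apply(g-p).round(1))
E
python3 -c "
from h import *
st([12,46,60])"
```

```text
t 1.2 pos [253.4 625.7 231.4] printer[x,y,z] -263.1 602.6 101.4 F [ 0.32  0.73 -0.54] w 12.4
toolx [-0.995 -0.095 -0.   ] toolz [ 0.  0. -1.]
dtool [-275.6 -556.4   41.3]
```

Call:
drive_tool([
  {"rotation":[0,0,0],"dp":[-19,-38,0],"fingers":0},
  {"rotation":[0,0,0],"dp":[-19,-38,0],"fingers":0},
  {"rotation":[0,0,0],"dp":[-19,-38,0],"fingers":0},
  {"rotation":[0,0,0],"dp":[-19,-38,0],"fingers":0},
  {"rotation":[0,0,0],"dp":[-19,-38,0],"fingers":0},
])

```text
t: 1.7
tcp_pos: [366.6, 444.1, 231.6]
tcp_rot: [-0.046, 0.999, 0.0, 0.0]
contact_force: [-0.0, -0.4, -0.5]
width: 0.0
gripper_force: 0.0
```

Call:
drive_tool([
  {"rotation":[0,0,0],"dp":[-19,-38,0],"fingers":0},
  {"rotation":[0,0,0],"dp":[-19,-38,0],"fingers":0},
  {"rotation":[0,0,0],"dp":[-19,-38,0],"fingers":0},
  {"rotation":[0,0,0],"dp":[-19,-38,0],"fingers":0},
  {"rotation":[0,0,0],"dp":[-19,-38,0],"fingers":0},
])

```text
t: 2.2
tcp_pos: [479.3, 263.9, 231.7]
tcp_rot: [-0.046, 0.999, 0.0, 0.0]
contact_force: [0.0, 0.8, -0.4]
width: -0.0
gripper_force: 0.0
```

Call:
drive_tool([
  {"rotation":[0,0,0],"dp":[-19,-38,0],"fingers":0},
  {"rotation":[0,0,0],"dp":[-19,-38,0],"fingers":0},
  {"rotation":[0,0,0],"dp":[-19,-38,0],"fingers":0},
  {"rotation":[0,0,0],"dp":[-19,-38,0],"fingers":0},
  {"rotation":[0,0,0],"dp":[0,0,0],"fingers":0},
])

```text
t: 2.7
tcp_pos: [571.0, 117.2, 231.6]
tcp_rot: [-0.044, 0.999, -0.001, 0.001]
contact_force: [0.2, 0.4, 0.4]
width: 0.4
gripper_force: 0.0
```

```bash
python3 -c "
from h import *
st([12,46,20])"
```

```text
t 2.7 pos [571.  117.2 231.6] printer[x,y,z] 4.3 66.1 101.6 F [0.19 0.42 0.39] w 0.4
toolx [-0.996 -0.087 -0.001] toolz [ 0.001 -0.001 -1.   ]
dtool [ -7.7 -19.9  81.6]
```

Call:
drive_tool([
  {"rotation":[0,0,0],"dp":[-8,-20,20],"fingers":0},
  {"rotation":[0,0,0],"dp":[0,0,30],"fingers":0},
  {"rotation":[0,0,0],"dp":[0,0,26],"fingers":0},
  {"rotation":[0,0,0],"dp":[0,0,0],"fingers":0},
  {"rotation":[0,0,0],"dp":[0,0,0],"fingers":0},
])

```text
t: 3.2
tcp_pos: [578.2, 102.8, 155.5]
tcp_rot: [-0.047, 0.999, 0.0, -0.0]
contact_force: [0.4, -0.5, -0.1]
width: 0.1
gripper_force: 0.0
```

```bash
python3 - <<'E'
from h import *
st([12,46,5])
f=env.grab_frame("top")[:,:,::-1];g=env.grab_frame("scene")[:,:,::-1]
a=cv2.resize(np.clip(f[100:240,200:420]*1.6,0,255).astype(np.uint8),None,fx=2,fy=2)
b=cv2.resize(np.clip(g[130:310,230:430]*1.6,0,255).astype(np.uint8),None,fx=1.75,fy=1.75)
w=np.zeros((330,800,3),np.uint8);w[:280,:440]=a;w[:315,445:795]=b;cv2.imwrite("pics/z2.png",w)
E
```

```text
t 3.2 pos [578.2 102.8 155.5] printer[x,y,z] 10.2 51.1 25.5 F [ 0.42 -0.48 -0.08] w 0.1
toolx [-0.996 -0.095  0.001] toolz [-0.001  0.    -1.   ]
dtool [-1.8 -5.1 20.5]
```

View pics/z2.png

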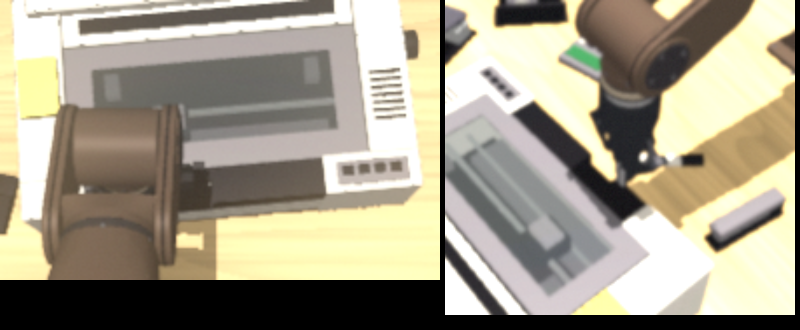

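The scene view at about (622,183) shows the shut fingertip just above the strip, on the left side of the groove. I'll descend gently until it touches.

Call:
drive_tool([
  {"rotation":[0,0,0],"dp":[-2,0,10],"fingers":0},
  {"rotation":[0,0,0],"dp":[0,0,9],"fingers":0},
  {"rotation":[0,0,0],"dp":[0,0,2],"fingers":0},
  {"rotation":[0,0,0],"dp":[0,0,1],"fingers":0},
  {"rotation":[0,0,0],"dp":[0,0,0],"fingers":0},
])

```text
t: 3.8
tcp_pos: [580.5, 102.4, 133.1]
tcp_rot: [-0.048, 0.999, 0.0, -0.0]
contact_force: [-0.1, 0.0, -0.2]
width: -0.4
gripper_force: 0.0
```

Call:
drive_tool([
  {"rotation":[0,0,0],"dp":[0,0,1],"fingers":0},
  {"rotation":[0,0,0],"dp":[0,0,0.5],"fingers":0},
  {"rotation":[0,0,0],"dp":[0,0,0.5],"fingers":0},
  {"rotation":[0,0,0],"dp":[0,0,0],"fingers":0},
])

```text
t: 4.2
tcp_pos: [580.6, 102.4, 131.4]
tcp_rot: [-0.048, 0.999, -0.0, 0.0]
contact_force: [-0.1, -0.1, -0.3]
width: -0.1
gripper_force: 0.0
```

Call:
drive_tool([
  {"rotation":[0,0,0],"dp":[0,0,0.5],"fingers":0},
  {"rotation":[0,0,0],"dp":[0,0,0.5],"fingers":0},
  {"rotation":[0,0,0],"dp":[0,0,0],"fingers":0},
])

```text
t: 4.5
tcp_pos: [580.5, 102.4, 130.3]
tcp_rot: [-0.048, 0.999, -0.0, -0.0]
contact_force: [-0.3, 0.5, -0.3]
width: -0.1
gripper_force: 0.0
```

Call:
drive_tool([
  {"rotation":[0,0,0],"dp":[0,0,0.5],"fingers":0},
  {"rotation":[0,0,0],"dp":[0,0,0],"fingers":0},
])

```text
t: 4.7
tcp_pos: [580.6, 102.4, 130.1]
tcp_rot: [-0.048, 0.999, -0.0, -0.0]
contact_force: [-0.6, -0.5, 0.9]
width: -0.0
gripper_force: 0.7
```

Call:
drive_tool([
  {"rotation":[0,0,0],"dp":[0,0,0.4],"fingers":0},
  {"rotation":[0,0,0],"dp":[0,0,0],"fingers":0},
])

```text
t: 4.9
tcp_pos: [580.6, 102.4, 130.1]
tcp_rot: [-0.048, 0.999, -0.0, -0.0]
contact_force: [-2.0, -0.4, 4.4]
width: -0.1
gripper_force: 2.2
```

Contact is about 4.4 N. I'll hold briefly, then slide toward the groove.

Call:
drive_tool([
  {"rotation":[0,0,0],"dp":[0,0,0],"fingers":0},
  {"rotation":[0,0,0],"dp":[0,0,0],"fingers":0},
  {"rotation":[0,0,0],"dp":[0,-4,0],"fingers":0},
  {"rotation":[0,0,0],"dp":[0,-4,0],"fingers":0},
  {"rotation":[0,0,0],"dp":[0,-4,0],"fingers":0},
])

```text
t: 5.4
tcp_pos: [582.4, 90.7, 130.1]
tcp_rot: [-0.048, 0.999, 0.001, 0.001]
contact_force: [-0.3, 3.1, 5.6]
width: 0.1
gripper_force: 2.6
```

Call:
drive_tool([
  {"rotation":[0,0,0],"dp":[0,-4,0],"fingers":0},
  {"rotation":[0,0,0],"dp":[0,-4,0],"fingers":0},
  {"rotation":[0,0,0],"dp":[0,-4,0],"fingers":0},
])

```text
t: 5.7
tcp_pos: [583.5, 78.7, 130.1]
tcp_rot: [-0.047, 0.999, 0.001, 0.001]
contact_force: [0.5, 4.5, 5.6]
width: 0.3
gripper_force: 2.7
```

Call:
drive_tool([
  {"rotation":[0,0,0],"dp":[0,-4,0],"fingers":0},
  {"rotation":[0,0,0],"dp":[0,-4,0],"fingers":0},
])

```text
t: 5.9
tcp_pos: [584.2, 70.7, 130.0]
tcp_rot: [-0.047, 0.999, 0.001, 0.001]
contact_force: [-0.6, 2.9, 5.1]
width: 0.2
gripper_force: 2.2
```

Call:
drive_tool([
  {"rotation":[0,0,0],"dp":[0,-3,0],"fingers":0},
  {"rotation":[0,0,0],"dp":[0,-2,0],"fingers":0},
])

```text
t: 6.1
tcp_pos: [583.4, 64.6, 128.3]
tcp_rot: [-0.048, 0.999, -0.001, -0.001]
contact_force: [0.1, -0.7, -0.5]
width: -0.0
gripper_force: 0.0
```

Call:
drive_tool([
  {"rotation":[0,0,0],"dp":[0,-2,0],"fingers":0},
  {"rotation":[0,0,0],"dp":[0,-2,0],"fingers":0},
])

```text
t: 6.3
tcp_pos: [584.0, 61.1, 128.7]
tcp_rot: [-0.048, 0.999, -0.0, -0.001]
contact_force: [-0.4, 0.0, -0.2]
width: -0.0
gripper_force: 0.0
```

Call:
drive_tool([
  {"rotation":[0,0,0],"dp":[0,-2,0],"fingers":0},
  {"rotation":[0,0,0],"dp":[0,-2,0],"fingers":0},
])

```text
t: 6.5
tcp_pos: [584.8, 57.3, 129.2]
tcp_rot: [-0.048, 0.999, -0.0, -0.0]
contact_force: [0.5, -0.0, -0.1]
width: -0.0
gripper_force: 0.0
```

It dropped off the edge at y≈66, which agrees with the vision estimate of a groove centre at y≈51. I'll centre the fingertip and press.

Call:
drive_tool([
  {"rotation":[0,0,0],"dp":[-1,-5,0],"fingers":0},
  {"rotation":[0,0,0],"dp":[0,0,5],"fingers":0},
  {"rotation":[0,0,0],"dp":[0,0,5],"fingers":0},
  {"rotation":[0,0,0],"dp":[0,0,0],"fingers":0},
])

```text
t: 6.9
tcp_pos: [585.5, 52.8, 118.1]
tcp_rot: [-0.048, 0.999, 0.0, -0.001]
contact_force: [-0.6, 0.5, 0.3]
width: 0.0
gripper_force: 0.0
```

Call:
drive_tool([
  {"rotation":[0,0,0],"dp":[0,0,3],"fingers":0},
  {"rotation":[0,0,0],"dp":[0,0,2],"fingers":0},
  {"rotation":[0,0,0],"dp":[0,0,1],"fingers":0},
  {"rotation":[0,0,0],"dp":[0,0,0],"fingers":0},
])

```text
t: 7.3
tcp_pos: [586.1, 52.8, 113.6]
tcp_rot: [-0.048, 0.999, 0.0, -0.0]
contact_force: [-1.6, -0.6, 1.0]
width: -0.1
gripper_force: 0.9
```

Call:
drive_tool([
  {"rotation":[0,0,0],"dp":[0,0,2],"fingers":0},
  {"rotation":[0,0,0],"dp":[0,0,2],"fingers":0},
  {"rotation":[0,0,0],"dp":[0,0,1],"fingers":0},
  {"rotation":[0,0,0],"dp":[0,0,0],"fingers":0},
])

```text
t: 7.7
tcp_pos: [585.9, 52.7, 108.5]
tcp_rot: [-0.048, 0.999, -0.0, -0.001]
contact_force: [-4.3, -0.5, 5.0]
width: -0.0
gripper_force: 2.7
```

```bash
python3 - <<'E'
from h import *
st()
f=env.grab_frame("top")[:,:,::-1];g=env.grab_frame("scene")[:,:,::-1]
a=cv2.resize(np.clip(f[100:240,200:420]*1.6,0,255).astype(np.uint8),None,fx=2,fy=2)
b=cv2.resize(np.clip(g[130:310,230:430]*1.6,0,255).astype(np.uint8),None,fx=1.75,fy=1.75)
w=np.zeros((330,800,3),np.uint8);w[:280,:440]=a;w[:315,445:795]=b;cv2.imwrite("pics/z3.png",w)
E
```

```text
t 7.7 pos [585.9  52.7 108.5] printer[x,y,z] 13.0 0.4 -21.5 F [-4.29 -0.48  5.02] w -0.0
toolx [-0.995 -0.095  0.001] toolz [-0.001 -0.    -1.   ]
```

View pics/z3.png

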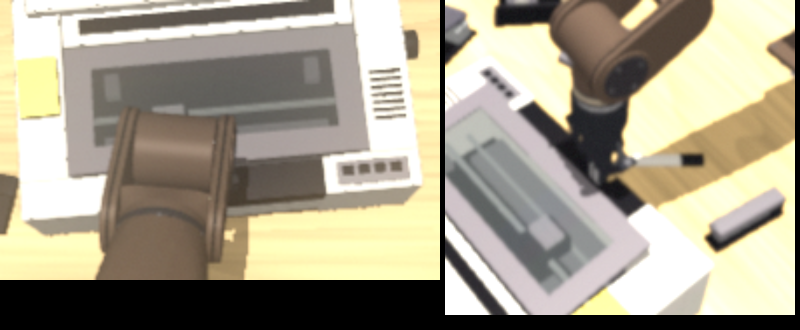

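The cover rim has risen (lower edge moved down in the top crop to about (200,165)), so it is popping up. I'll retract forward and upward, away from the cover.

Call:
drive_tool([
  {"rotation":[0,0,0],"dp":[2,0,-8],"fingers":0},
  {"rotation":[0,0,0],"dp":[8,0,-15],"fingers":0},
  {"rotation":[0,0,0],"dp":[15,0,-25],"fingers":0},
  {"rotation":[0,0,0],"dp":[20,0,-35],"fingers":0},
  {"rotation":[0,0,0],"dp":[20,0,-35],"fingers":0},
])

```text
t: 8.3
tcp_pos: [520.9, 46.5, 226.9]
tcp_rot: [-0.048, 0.999, 0.0, 0.0]
contact_force: [-0.0, -0.5, 0.1]
width: -0.3
gripper_force: 0.0
```

Call:
drive_tool([
  {"rotation":[0,0,0],"dp":[0,40,-20],"fingers":0},
  {"rotation":[0,0,0],"dp":[0,45,0],"fingers":0},
  {"rotation":[0,0,0],"dp":[0,45,0],"fingers":0},
  {"rotation":[0,0,0],"dp":[0,45,0],"fingers":0},
  {"rotation":[0,0,0],"dp":[0,0,0],"fingers":0},
])

```text
t: 8.8
tcp_pos: [504.1, 225.1, 246.6]
tcp_rot: [-0.05, 0.999, 0.001, 0.001]
contact_force: [0.4, 0.0, 0.6]
width: -0.3
gripper_force: 0.0
```

```bash
python3 - <<'E'
from h import *
st()
for n in("top","scene"): cv2.imwrite(f"pics/{n}4.png",env.grab_frame(n)[:,:,::-1])
a=cv2.imread("pics/top4.png");b=cv2.imread("pics/scene4.png")
w=np.zeros((500,800,3),np.uint8);w[:250,:400]=cv2.resize(a,(400,250));w[250:,:400]=cv2.resize(b,(400,250));w[:350,400:]=cv2.resize(b[130:305,200:400],(400,350));cv2.imwrite("pics/z4.png",w)
E
```

```text
t 8.8 pos [504.1 225.1 246.6] printer[x,y,z] -51.9 179.9 116.6 F [0.38 0.05 0.6 ] w -0.3
toolx [-0.995 -0.101 -0.002] toolz [ 0.001  0.002 -1.   ]
```

View pics/z4.png

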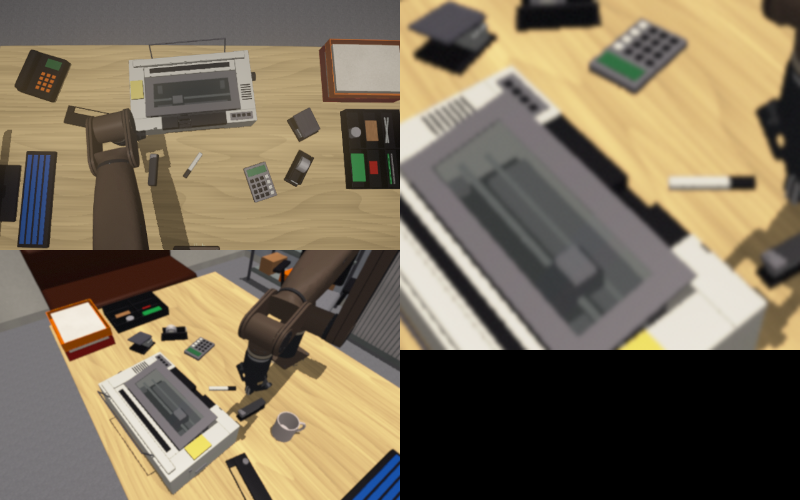

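The picture shows the cover raised: its rim now overlaps the strip and white corner at about (690,275) in the crop. The hand is clear, and the other items look unmoved.

```bash
python3 -c "
from workcell import env
print(env.finish_job())"
```

```text
the job is handed in; nothing more can be done
None
```

I felt along the strip to the groove and pressed the catch. The cover popped up, the hand is clear, nothing else looks moved in the last pictures, and I handed the job in at about 9 s; no verdict came back.

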